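# Set out a lab bench for stirring

## Task

Set the bench out for a stirring run: stand the open beaker in the middle of the stirrer's round plate, then lay the knobbed cover centrally on the beaker. Stand the square bottle in the middle of the white tile that lies just in front of the orange tube rack (on the robot's side of it), and the squat round jar in the middle of the white tile that lies between the stirrer and the rack. Tip nothing over and leave the blue tip box and the wash bottle where they are.

Things in the scene. Friction and masses are not known exactly. Their poses are not given: they have to be found in the camera images.
- beaker_mid (a point): Loose open clear-plastic beaker, upright, 57 mm across outside (61 mm at the rim), 80 mm high, wall 3 mm, 90 g. The point is its centre, 40 mm above its underside; z up. Starts on the bench.
- cover_mid (a point): Loose metal cover for the beaker: a flat disc 78 mm across and 6 mm thick, with an upright black knob (18 mm across, 24 mm high) standing on its centre; 30 mm high in all, 70 g. The point is on its axis, 15 mm above its underside. Starts on the bench, knob up.
- bottle_mid (a point): Loose closed white plastic bottle with a square body 52 x 52 mm (sides along its own x and y) and 58 mm high, then a neck and a round cap 38 mm across (from 64 to 80 mm up); 80 mm high in all, about 160 g. The point is on its axis, 40 mm above its underside. Starts upright on the bench, at any yaw.
- jar_mid (a point): Loose closed squat round amber jar with a flat white cap, 54 mm across (cap 50 mm, the top 12 mm), 48 mm high, about 120 g. The point is on its axis, 24 mm above its underside. Starts upright on the bench.
- stirrer: Fixed white magnetic stirrer: housing 110 (x) x 130 (y) x 46 mm, with a round flat white plate 100 mm across on top whose upper face is 60 mm above the bench. Origin under the plate's centre at bench height. Left or right on the bench, on the other side from the rack.
- rack: Fixed orange tube rack, 90 (x) x 130 (y) x 50 mm, with white tubes standing out of it to 60 mm. Origin at bench height under its centre; its -x side is the front, towards the robot.
- tile_front: Fixed white tile 76 x 76 x 6 mm lying just in front of the rack (robot's side). Origin at the centre of its underside at bench height; its upper face is 6 mm higher. The bottle's place.
- tile_between: Fixed white tile 76 x 76 x 6 mm, like the other, lying between the stirrer and the rack. Origin at the centre of its underside at bench height; its upper face is 6 mm higher. The jar's place.
- wash_bottle_mid (a point): Bystander, loose: round white wash bottle with a red cap and bent spout, 60 mm across, 165 mm high, standing behind the stirrer (spout away from the robot). The point is on its axis 68 mm above its underside. Not to be moved.
- tip_box_mid (a point): Bystander, loose: blue pipette-tip box 80 x 115 x 55 mm, behind the rack. The point is its centre. Not to be moved.
Things that resemble listed ones, but are neither listed nor needed, are in the scene too. What is shaped like the stirrer but green is not meant.

How it is judged:
By the outcome, as a careful person would: the job done as asked, in the order asked, and still so for the second after the job is handed in, with the robot touching nothing.
It also fails if it takes over 120 s, if anything falls off the work surface, if the arm or the gripper's body presses on something with over 40 N, if the wrist force passes 120 N, or if a joint passes its speed limit or range.

## Robot

A 7-joint arm with a two-finger parallel gripper is mounted at the origin on the work surface. World frame = base frame: x ahead of the robot, y to its left, z up, the work surface at z = 0. Lengths are in m, angles in degrees, forces in N, time in s.
With the tool pointing down it reaches from about 0.35 to 0.9 m from the base axis. Payload 19.9 kg.
Tool frame: the origin (TCP) lies between the finger pads; the fingertips stand 19 mm ahead of it and the grasp point (between the pads) is the TCP; z points along the fingers, y is the line along which they close (so a half turn about z gives the same grasp; the last joint's range is limited). The gripper opens to 85 mm and grips with 20 to 120 N. Pads are 22 mm wide; open, the fingers measure 114 mm over their backs; the gripper's body (76 mm by 85 mm) begins 54 mm behind the grasp point. The pads swing forward as they close: fully open they stand 13 mm farther back than shut.
Start: joints at [65.117, 23.915, -0.59, 92.452, 0.269, 63.638, -3.037], TCP at [0.239, -0.577, 0.214] pointing down, gripper open.
Joint ranges: [-161.28, 161.28], [-22.2, 115.67], [-73.04, 71.86], [3.21, 147.25], [-68.34, 248.33], [10.77, 114.83], [-161.83, 161.83]. Speed limits (degrees/s): [108.29, 108.29, 136.94, 136.94, 172.46, 172.46, 172.46].

## Interface

Orientations are given as [roll, pitch, yaw] about the fixed x, y, z axes, in that order (R = Rz(yaw) Ry(pitch) Rx(roll)).
In Python, from station import manip gives the robot as it stands.
- The arm moves only by the tool apply_moves, never from a script. Its argument "targets" is a list of rows, each an object with "hand": the opening, from -1 (shut) to 1 (fully open); "travel": the shift along the tool's x, y, z normalised to -1 to 1, where 1 is 0.3 m, a list of three; "twist": the turn, a rotation vector about the tool's x, y, z normalised to -1 to 1, where 1 is pi/2 rad, a list of three. A call has 1 to 10 rows; each row shifts and turns the commanded pose from where the row before left it, along the tool's axes as they then stand; what a row does not reach is not made up. A row lasts 1/8 s, in which the tool goes at most 62.5 mm and 10.7 degrees, less where a joint would pass 70% of its speed; a pose out of reach is approached as far as the arm can. A call with a number of a shift or a turn outside -1 to 1 is refused whole. A call with a gripper value outside its range is refused whole. The fingers move at their own pace and stop on an object; "force" is the grip in N (left out, the last holds). Time passes only in rows, so rows that do not move let the fingers close. It gives the time, the measured TCP pose, the force, the opening and the grip force at its end, in the units of the state.
- manip.state(): the state, without advancing time (a new reading comes with each control period).
- manip.grab_frame(name): name is "scene" or "side" or "wrist"; returns the picture (480x640x3 uint8, red, green, blue); there is no depth.
- manip.camera_model(name): a dict with "intrinsics" (3x3 intrinsics, pixels), "extrinsics" (4x4, takes a point from camera to world coordinates); the wrist camera has in their place "mount" (4x4, takes a point from camera to tool coordinates, whose origin is the TCP and whose axes are the flange's). Camera axes: x right, y down, z forward; pixel columns grow to the right and rows downward; lengths in m; the calibration is good to about 2 mm. A picture is of the moment at which its call begins: read the wrist's pose just before it. camera_model takes no time and is no camera call.
- manip.close_job(): hands the job in; it is judged then, once.
The state is a dict: "time_s": time; "joint_pos": joint angles; "joint_velocities": joint speeds; "joint_torque": joint torques, N m; "tcp_pos": TCP position; "tcp_rot": TCP orientation; "contact_force": force on the tool from outside, world axes, zero at the start; "moment": the same for the moment, N m; "grip_width": finger opening in m; "grasp_force": force on a finger pad.
Only numpy, scipy, OpenCV 4.12 (cv2) and the standard library are available. Lean on these libraries where they do the work, as an engineer would, in place of code of your own. Each camera call takes 0.05 s, during which the arm holds its last target. There are 200 camera calls.

## Working session

There is one attempt and no reset: what is moved stays moved. The work goes in short steps, Python scripts to look and compute and a tool call to move; the robot and the scene stay as the last step left them, time stands still between calls to the robot, and variables do not carry over. Pictures are saved under pics/ and viewed, at most 15 in all, crops included, and the job is handed in when it is done.

Besides the shell and the picture viewer there is one more tool, called after "Emit:" by a JSON object that holds its "op" and its "data", one argument or row to a line. apply_moves: Moves the arm, as the interface text tells. Scaled input: -1 to 1 covers 0.3 m each way for a shift and pi/2 rad each way for a turn. Its arguments: {"type":"object","properties":{"targets":{"type":"array"},"force":{"type":"number"}},"required":["targets"]}

```bash
ls; mkdir -p pics; python3 - <<'E'
from station import manip
import cv2
s=manip.state();print(s)
for n in("scene","side"):
    cv2.imwrite(f"pics/{n}0.png",manip.grab_frame(n)[:,:,::-1]);c=manip.camera_model(n);print(n,c["intrinsics"],c["extrinsics"])
print(manip.camera_model("wrist"))
E
```

```text
pics
{'time_s': 0.0, 'joint_pos': array([65.11562135, 23.95022769, -0.59210028, 92.48505069,  0.27040131,
       63.64040989, -3.03691057]), 'joint_velocities': array([-0.11802407, -0.0399911 ,  0.02254641, -0.04640899,  0.00522652,
        0.07910006, -0.02982536]), 'joint_torque': array([ 1.47274099e-03, -8.64447498e+01,  6.80233240e-01, -4.34901023e+01,
        1.91646401e-02,  7.32851797e-03, -1.51208513e-05]), 'tcp_pos': array([ 0.23909798, -0.57704507,  0.2134398 ]), 'tcp_rot': array([-1.79925896e+02,  5.70896748e-03,  2.25089672e+01]), 'contact_force': array([ 0.66476018,  0.79039436, -0.16423677]), 'moment': array([ 0.02763403, -0.01439014, -0.0474143 ]), 'grasp_force': 0.0, 'grip_width': 0.08553220713763479}
scene [[505.95447488   0.         317.54645478]
 [  0.         505.95447488 231.16798103]
 [  0.           0.           1.        ]] [[-0.36833014  0.68761033 -0.62571955  1.22746491]
 [ 0.92969156  0.27426544 -0.24587002  0.24275965]
 [ 0.00255048 -0.67228752 -0.74028574  0.97629932]
 [ 0.          0.          0.          1.        ]]
side [[443.72828352   0.         315.43178013]
 [  0.         443.72828352 239.70086296]
 [  0.           0.           1.        ]] [[-0.95180667 -0.17553412  0.25149918  0.21210761]
 [-0.30635073  0.50508529 -0.80686931  0.82152161]
 [ 0.01460456 -0.84503055 -0.53451855  0.65870816]
 [ 0.          0.          0.          1.        ]]
{'intrinsics': array([[353.23852642,   0.        , 317.03253752],
       [  0.        , 353.23852642, 239.66008638],
       [  0.        ,   0.        ,   1.        ]]), 'mount': array([[ 6.37050723e-04, -9.60640444e-01, -2.77794044e-01,
         7.04144131e-02],
       [ 9.99999235e-01,  9.06518059e-04, -8.41586351e-04,
        -1.26342217e-03],
       [ 1.06028720e-03, -2.77793295e-01,  9.60640287e-01,
        -1.60929811e-01],
       [ 0.00000000e+00,  0.00000000e+00,  0.00000000e+00,
         1.00000000e+00]])}
```

View pics/scene0.png

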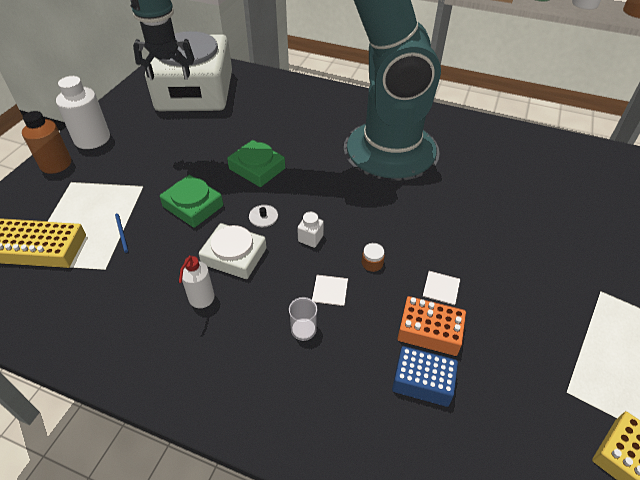

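View pics/side0.png

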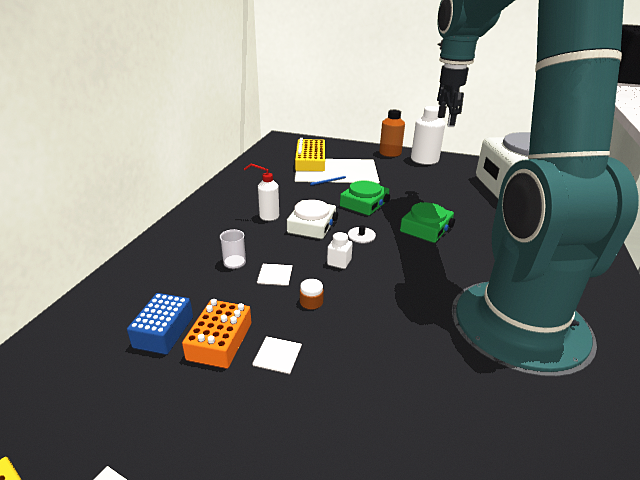

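The scene view shows the stirrer plate at (232,242), cover (263,214), bottle (311,230), jar (374,257), beaker (303,320), tile_between (330,290), tile_front (441,287), rack (433,325). The side view agrees. I'll enlarge both for precise picks.

```bash
python3 - <<'E'
import cv2
a=cv2.imread("pics/scene0.png")[190:350,190:470];cv2.imwrite("pics/sc.png",cv2.resize(a,(784,448),interpolation=cv2.INTER_CUBIC))
a=cv2.imread("pics/side0.png")[190:380,180:400];cv2.imwrite("pics/sd.png",cv2.resize(a,(660,570),interpolation=cv2.INTER_CUBIC))
E
```

```text
(no output)
```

View pics/sc.png

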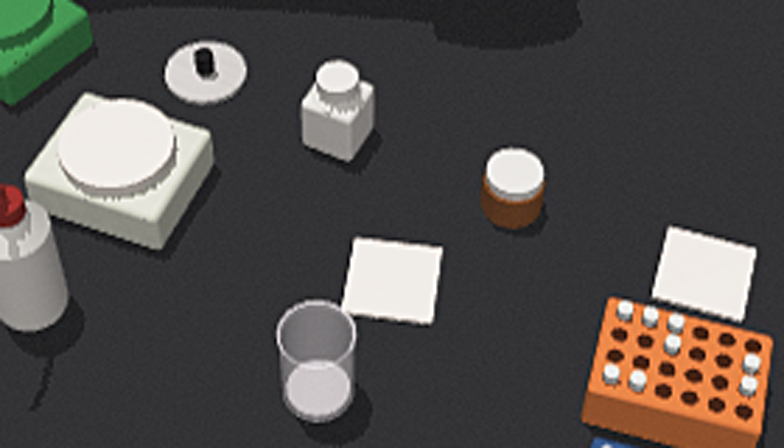

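View pics/sd.png

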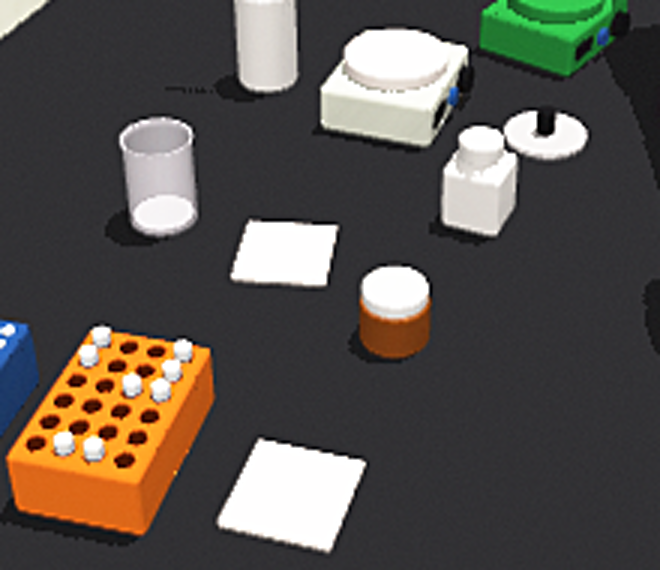

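```bash
cat >h.py <<'E'
import numpy as np
from station import manip
from scipy.spatial.transform import Rotation as R
def ray(n,p,z):
    c=manip.camera_model(n);E=np.array(c["extrinsics"])
    d=E[:3,:3]@np.linalg.solve(np.array(c["intrinsics"]),[p[0],p[1],1]);o=E[:3,3]
    return o+d*(z-o[2])/d[2]
S=lambda p,z:ray("scene",(190+p[0]/2.8,190+p[1]/2.8),z)
D=lambda p,z:ray("side",(180+p[0]/3,190+p[1]/3),z)
E
python3 - <<'E'
from h import *
np.set_printoptions(precision=4,suppress=True)
for n,a,b,z in[("cover",(206,71.5),(546,133.5),.006),("bottle",(337,76),(481,144),.08),("jar",(515,172),(396,291),.048),("beakrim",(316,338),(158,138),.08),("beakbot",(318,389),(163,215),.003),("plate",(117,144),(397,57),.06)]:
    print(n,S(a,z)[:2],D(b,z)[:2])
for n,A,B in[("tb",[(354,238),(442,247),(433,324),(342,311)],[(250,220),(339,226),(327,286),(232,278)]),("tf",[(669,228),(756,246),(745,319),(652,293)],[(260,438),(366,461),(331,551),(219,522)])]:
    for f,q in((S,A),(D,B)):
        c=np.array([f(p,.006) for p in q])[:,:2];e=np.roll(c,-1,0)-c;print(n,c.mean(0),np.linalg.norm(e,axis=1),np.degrees(np.arctan2(e[:,1],e[:,0]))%90)
for f,q in((S,[(303,144),(346,160),(371,124)]),(D,[(443,225),(495,236),(515,205)])):
    c=np.array([f(p,0) for p in q])[:,:2];e=c[1:]-c[:-1];print("bot",c.tolist(),np.linalg.norm(e,axis=1),np.degrees(np.arctan2(e[:,1],e[:,0])))
E
```

```text
cover [ 0.4083 -0.2338] [ 0.4039 -0.2328]
bottle [ 0.4332 -0.0884] [ 0.4289 -0.0796]
jar [0.4537 0.0838] [0.4469 0.0877]
beakrim [ 0.6904 -0.0006] [ 0.682  -0.0014]
beakbot [ 0.6876 -0.0017] [ 0.6841 -0.0005]
plate [ 0.5602 -0.2406] [ 0.552  -0.2343]
tb [0.5686 0.0165] [0.0757 0.079  0.0754 0.0758] [14.4251 13.9749 11.9919 14.2201]
tb [0.5632 0.0171] [0.0757 0.0814 0.0763 0.0798] [12.4294 13.623  11.2141 13.2514]
tf [0.4631 0.258 ] [0.0741 0.0781 0.077  0.0723] [6.5598 4.3748 2.1246 2.0369]
tf [0.4605 0.257 ] [0.0755 0.079  0.0755 0.0769] [2.2123 3.3626 0.5934 3.4797]
bot [[0.45356260634502354, -0.11438549669600956], [0.45682339819380735, -0.07071274320675114], [0.4076493473240317, -0.06554940812484683]] [0.0438 0.0494] [ 85.73   174.0058]
bot [[0.45560088898931805, -0.06820991042974567], [0.4097244420396711, -0.06723882033463913], [0.40481104680307045, -0.11728072611995621]] [0.0459 0.0503] [178.7874 -95.6076]
```

Emit:
{"op": "apply_moves", "data": {
  "targets": [
    {"hand": 1, "travel": [0.118, -0.111, -0.1], "twist": [0, 0, 0]},
    {"hand": 1, "travel": [0.118, -0.111, -0.1], "twist": [0, 0, 0]},
    {"hand": 1, "travel": [0.118, -0.111, -0.1], "twist": [0, 0, 0]},
    {"hand": 1, "travel": [0.118, -0.111, -0.1], "twist": [0, 0, 0]},
    {"hand": 1, "travel": [0.118, -0.111, -0.09], "twist": [0, 0, 0]},
    {"hand": 1, "travel": [0.118, -0.111, 0], "twist": [0, 0, 0]},
    {"hand": 1, "travel": [0.118, -0.111, 0], "twist": [0, 0, 0]},
    {"hand": 1, "travel": [0.118, -0.111, 0], "twist": [0, 0, 0]},
    {"hand": 1, "travel": [0.118, -0.111, 0], "twist": [0, 0, 0]},
    {"hand": 1, "travel": [0.118, -0.111, 0], "twist": [0, 0, 0]}
  ]
}}

```text
time_s: 1.35
tcp_pos: [0.4391, -0.1327, 0.361]
tcp_rot: [-180.0, 0.0, 22.5]
contact_force: [0.4, 0.1, -0.4]
grip_width: 0.0853
grasp_force: 0.0
```

Emit:
{"op": "apply_moves", "data": {
  "targets": [
    {"hand": 1, "travel": [0.118, -0.111, 0], "twist": [0, 0, 0]},
    {"hand": 1, "travel": [0.118, -0.111, 0], "twist": [0, 0, 0]},
    {"hand": 1, "travel": [0.118, -0.111, 0], "twist": [0, 0, 0]},
    {"hand": 1, "travel": [0, 0, 0], "twist": [0, 0, 0.0833]},
    {"hand": 1, "travel": [0, 0, 0], "twist": [0, 0, 0.0833]},
    {"hand": 1, "travel": [0, 0, 0], "twist": [0, 0, 0.0834]},
    {"hand": 1, "travel": [0, 0, 0], "twist": [0, 0, 0]},
    {"hand": 1, "travel": [0, 0, 0], "twist": [0, 0, 0]}
  ]
}}

```text
time_s: 2.35
tcp_pos: [0.4986, -0.0013, 0.361]
tcp_rot: [-180.0, 0.0, 0.2]
contact_force: [-0.1, 0.0, -0.8]
grip_width: 0.0852
grasp_force: 0.0
```

```bash
cat >>h.py <<'E'
import cv2,json
def snap(name):
    s=manip.state();im=manip.grab_frame("wrist");cv2.imwrite(f"pics/{name}.png",im[:,:,::-1])
    json.dump([list(map(float,s["tcp_pos"])),list(map(float,s["tcp_rot"]))],open(f"pics/{name}.json","w"));return s
def W(name,p,z):
    c=manip.camera_model("wrist");t,r=json.load(open(f"pics/{name}.json"));T=np.eye(4);T[:3,:3]=R.from_euler("xyz",r,degrees=True).as_matrix();T[:3,3]=t
    E=T@np.array(c["mount"]);d=E[:3,:3]@np.linalg.solve(np.array(c["intrinsics"]),[p[0],p[1],1]);o=E[:3,3];return o+d*(z-o[2])/d[2]
def go(p,yaw=None):
    "tool-frame normalised travel to world point p, in total, at present yaw; twist norm to yaw"
    s=manip.state();r=R.from_euler("xyz",s["tcp_rot"],degrees=True).as_matrix()
    print("tcp",np.round(s["tcp_pos"],4),np.round(s["tcp_rot"],2),"travel",np.round(r.T@(np.array(p)-s["tcp_pos"])/.3,3), "twistz",None if yaw is None else round(-(yaw-s["tcp_rot"][2])/90,4))
E
python3 -c "
from h import *
s=snap('w1');print(s['tcp_pos'],s['tcp_rot'],s['time_s'])"
```

```text
[ 0.49860444 -0.00128914  0.36098301] [-1.79996715e+02  1.50299215e-02  1.84957088e-01] 2.35
```

View pics/w1.png

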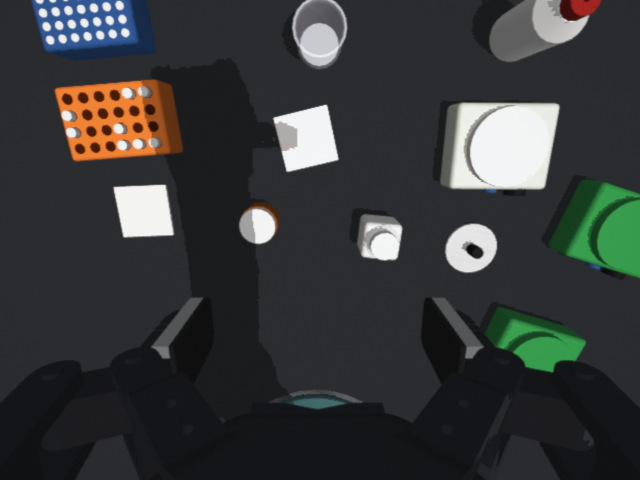

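The wrist view shows all needed items: plate (510,146), cover (471,248), bottle cap (384,246), jar cap (258,226), beaker rim (320,27), and tiles centred at (306,139) and (144,211).

```bash
python3 - <<'E'
from h import *
np.set_printoptions(precision=4,suppress=True)
w=lambda p,z:W("w1",p,z)[:2]
for n,p,z in[("plate",(510,146),.06),("cover",(471,248),.006),("jar",(258,226),.048),("cap",(384,246),.08),("beakrim",(320,27),.08),("beakbot",(319,44),.003)]:print(n,w(p,z))
for n,q in[("tb",[(274,119),(328,105),(338,160),(286,171)]),("tf",[(114,187),(166,184),(174,236),(122,238)])]:
    c=np.array([w(p,.006) for p in q]);e=np.roll(c,-1,0)-c;print(n,c.mean(0),np.linalg.norm(e,axis=1),np.degrees(np.arctan2(e[:,1],e[:,0]))%90)
# colour based centroids
hsv=cv2.cvtColor(cv2.imread("pics/w1.png"),cv2.COLOR_BGR2HSV)
m=((hsv[...,1]<60)&(hsv[...,2]>120)).astype(np.uint8)
n,l,st,ce=cv2.connectedComponentsWithStats(m)
for i in range(1,n):
    if st[i,4]>150: print(st[i],ce[i])
E
python3 -c "
import cv2
a=cv2.imread('pics/w1.png')
c=[cv2.resize(a[y:y+h,x:x+w],(400,300),interpolation=cv2.INTER_CUBIC) for x,y,w,h in((350,200,80,60),(435,95,128,96),(435,215,80,60),(280,0,100,75))]
import numpy as np
cv2.imwrite('pics/w1c.png',np.vstack([np.hstack(c[:2]),np.hstack(c[2:])]))"
```

```text
plate [ 0.5589 -0.2434]
cover [ 0.4067 -0.2357]
jar [0.4505 0.0816]
cap [ 0.4322 -0.0877]
beakrim [ 0.686  -0.0023]
beakbot [ 0.6866 -0.0016]
tb [0.5657 0.0154] [0.0767 0.0751 0.0762 0.0725] [13.9071 11.6725 11.9447 12.0645]
tf [0.4611 0.2574] [0.0765 0.0786 0.0795 0.0773] [3.4926 2.2536 2.5124 0.0575]
[ 292    0   55   67 1785] [318.7053  38.1983]
[ 532    0   57   44 1547] [554.1454  22.2754]
[ 449  103  111   86 8391] [503.1521 145.0032]
[ 273  105   66   67 3111] [306.0357 138.0164]
[ 113  185   61   53 2660] [143.5977 210.4936]
[ 240  208   36   36 1019] [257.3376 225.4632]
[ 361  221   41   40 1339] [381.3622 240.3495]
[ 445  224   52   49 1788] [470.3406 247.4441]
```

View pics/w1c.png

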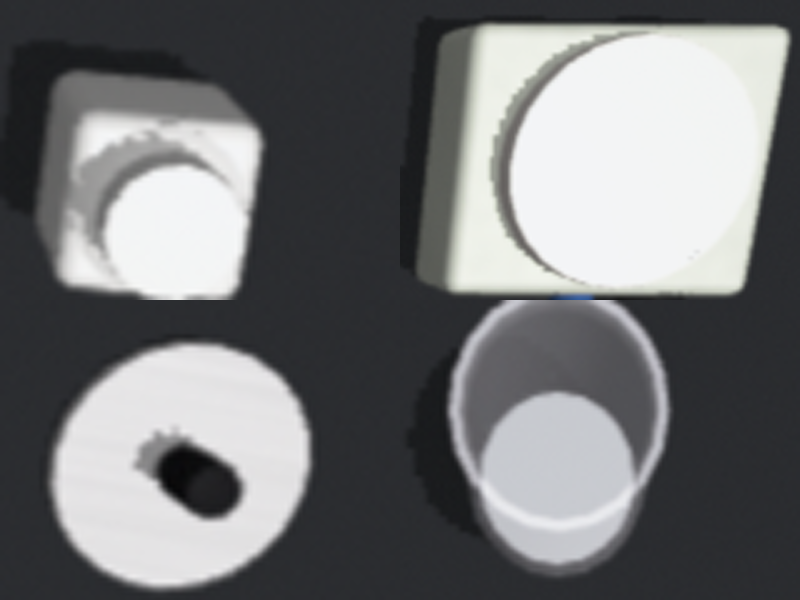

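Emit:
{"op": "apply_moves", "data": {
  "force": 30,
  "targets": [
    {"hand": 1, "travel": [0.156, 0, 0], "twist": [0, 0, 0]},
    {"hand": 1, "travel": [0.156, 0, 0], "twist": [0, 0, 0]},
    {"hand": 1, "travel": [0.156, 0, 0.05], "twist": [0, 0, 0]},
    {"hand": 1, "travel": [0.157, 0, 0.15], "twist": [0, 0, 0]},
    {"hand": 1, "travel": [0, 0, 0.15], "twist": [0, 0, 0]},
    {"hand": 1, "travel": [0, 0, 0.15], "twist": [0, 0, 0]},
    {"hand": 1, "travel": [0, 0, 0.15], "twist": [0, 0, 0]},
    {"hand": 1, "travel": [0, 0, 0.14], "twist": [0, 0, 0]},
    {"hand": 1, "travel": [0, 0, 0.13], "twist": [0, 0, 0]},
    {"hand": 1, "travel": [0, 0, 0.115], "twist": [0, 0, 0]}
  ]
}}

```text
time_s: 3.65
tcp_pos: [0.6839, -0.0014, 0.0507]
tcp_rot: [-180.0, 0.0, 0.1]
contact_force: [0.4, -1.2, -0.2]
grip_width: 0.0856
grasp_force: 0.0
```

Emit:
{"op": "apply_moves", "data": {
  "targets": [
    {"hand": 1, "travel": [0, 0, 0], "twist": [0, 0, 0]},
    {"hand": 1, "travel": [0, 0, 0], "twist": [0, 0, 0]},
    {"hand": 0.1, "travel": [0, 0, 0], "twist": [0, 0, 0]},
    {"hand": 0.1, "travel": [0, 0, 0], "twist": [0, 0, 0]},
    {"hand": 0.1, "travel": [0, 0, 0], "twist": [0, 0, 0]},
    {"hand": 0.1, "travel": [0, 0, 0], "twist": [0, 0, 0]},
    {"hand": 0.1, "travel": [0, 0, 0], "twist": [0, 0, 0]},
    {"hand": 0.1, "travel": [0, 0, 0], "twist": [0, 0, 0]}
  ]
}}

```text
time_s: 4.65
tcp_pos: [0.6853, -0.0014, 0.0542]
tcp_rot: [180.0, -0.1, -0.0]
contact_force: [-1.6, -0.7, 9.9]
grip_width: 0.0567
grasp_force: 30.2
```

Emit:
{"op": "apply_moves", "data": {
  "targets": [
    {"hand": 0.1, "travel": [0, 0, -0.08], "twist": [0, 0, 0]},
    {"hand": 0.1, "travel": [0, 0, -0.15], "twist": [0, 0, 0]},
    {"hand": 0.1, "travel": [0, 0, -0.15], "twist": [0, 0, 0]},
    {"hand": 0.1, "travel": [-0.141, 0, 0], "twist": [0, 0, 0]},
    {"hand": 0.1, "travel": [-0.141, 0, 0], "twist": [0, 0, 0]},
    {"hand": 0.1, "travel": [-0.141, 0, 0], "twist": [0, 0, 0]},
    {"hand": 0.1, "travel": [0, 0.15, 0], "twist": [0, 0, 0]},
    {"hand": 0.1, "travel": [0, 0.15, 0], "twist": [0, 0, 0]},
    {"hand": 0.1, "travel": [0, 0.15, 0], "twist": [0, 0, 0]},
    {"hand": 0.1, "travel": [0, 0.15, 0], "twist": [0, 0, 0]}
  ]
}}

```text
time_s: 5.9
tcp_pos: [0.5574, -0.1828, 0.1672]
tcp_rot: [180.0, -0.1, 0.0]
contact_force: [0.4, 0.0, -0.2]
grip_width: 0.0569
grasp_force: 32.5
```

Emit:
{"op": "apply_moves", "data": {
  "targets": [
    {"hand": 0.1, "travel": [0, 0.1, 0], "twist": [0, 0, 0]},
    {"hand": 0.1, "travel": [0, 0.1, 0], "twist": [0, 0, 0]},
    {"hand": 0.1, "travel": [0, 0, 0], "twist": [0, 0, 0]},
    {"hand": 0.1, "travel": [0, 0, 0], "twist": [0, 0, 0]}
  ]
}}

```text
time_s: 6.4
tcp_pos: [0.5575, -0.2406, 0.1668]
tcp_rot: [-180.0, -0.0, 0.0]
contact_force: [0.4, 0.5, -0.8]
grip_width: 0.0566
grasp_force: 32.5
```

```bash
python3 - <<'E'
from h import *
s=snap("w2");go([.5585,-.2415,.12],0);print(s["contact_force"],s["grasp_force"],s["grip_width"])
E
```

```text
tcp [ 0.5576 -0.2403  0.1667] [-1.7999e+02 -2.0000e-02  7.0000e-02] travel [0.003 0.004 0.156] twistz 0.0008
[ 0.35792869  0.45738341 -0.75189911] 32.516177446942436 0.05659834933996152
```

View pics/w2.png

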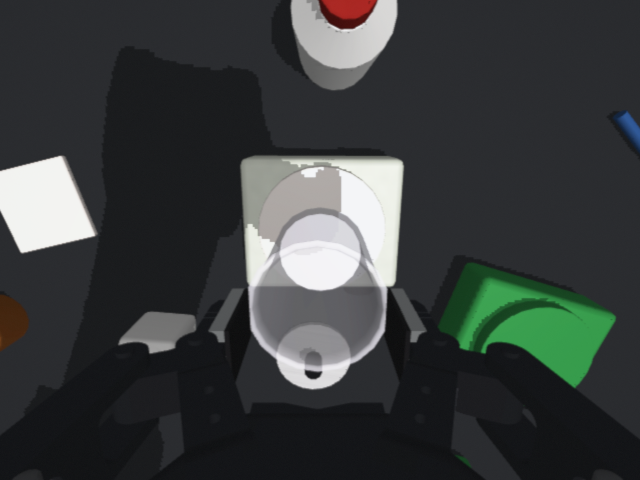

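The wrist view shows the beaker gripped upright (rim x 249–386, y 242–370). The plate is beneath (x 260–385, top y 166). I'll fit their offsets.

```bash
cat >>h.py <<'E'
def P(name,X):
    c=manip.camera_model("wrist");t,r=json.load(open(f"pics/{name}.json"));T=np.eye(4);T[:3,:3]=R.from_euler("xyz",r,degrees=True).as_matrix();T[:3,3]=t
    E=T@np.array(c["mount"]);q=(np.array(X)-E[:3,3])@E[:3,:3];K=np.array(c["intrinsics"]);q=q@K.T;return q[:,:2]/q[:,2:]
def ext(name,c,r,z):
    a=np.linspace(0,2*np.pi,361);q=P(name,np.c_[c[0]+r*np.cos(a),c[1]+r*np.sin(a),z+0*a]);return np.r_[q.min(0),q.max(0)].round(1)
E
python3 - <<'E'
from h import *
for c in((.5585,-.2415),(.556,-.2415)):print("plate L,T,R,B",ext("w2",c,.05,.06), ext("w2",c,.05,.06)[[0,2]].mean())
for z in(.108,.1125):
  c=(.5576,-.2403)
  print("rim",ext("w2",c,.0305,z+.08),"bot",ext("w2",c,.0285,z))
# plate right-edge/top from thresholds
g=cv2.imread("pics/w2.png");print(W("w2",(322,228),.06))
E
```

```text
plate L,T,R,B [255.9 164.  383.9 288.2] 319.9
plate L,T,R,B [256.1 167.5 383.7 291. ] 319.9
rim [248.9 237.1 389.3 365.1] bot [274.8 205.8 362.2 289.2]
rim [246.9 240.2 391.4 371.3] bot [274.  207.1 363.1 292. ]
[ 0.55949521 -0.24314985  0.06      ]
```

Emit:
{"op": "apply_moves", "data": {
  "targets": [
    {"hand": 0.1, "travel": [0.002, 0.009, 0.05], "twist": [0, 0, 0]},
    {"hand": 0.1, "travel": [0, 0, 0.05], "twist": [0, 0, 0]},
    {"hand": 0.1, "travel": [0, 0, 0.035], "twist": [0, 0, 0]},
    {"hand": 0.1, "travel": [0, 0, 0.02], "twist": [0, 0, 0]},
    {"hand": 0.1, "travel": [0, 0, 0.01], "twist": [0, 0, 0]},
    {"hand": 0.1, "travel": [0, 0, 0], "twist": [0, 0, 0]},
    {"hand": 0.1, "travel": [0, 0, 0], "twist": [0, 0, 0]}
  ]
}}

```text
time_s: 7.32
tcp_pos: [0.5582, -0.244, 0.1173]
tcp_rot: [180.0, -0.0, 0.0]
contact_force: [0.5, -0.4, -1.6]
grip_width: 0.0571
grasp_force: 32.5
```

Emit:
{"op": "apply_moves", "data": {
  "targets": [
    {"hand": 0.1, "travel": [0, 0, 0.004], "twist": [0, 0, 0]},
    {"hand": 0.1, "travel": [0, 0, 0.003], "twist": [0, 0, 0]},
    {"hand": 0.1, "travel": [0, 0, 0.003], "twist": [0, 0, 0]},
    {"hand": 0.1, "travel": [0, 0, 0], "twist": [0, 0, 0]},
    {"hand": 0.1, "travel": [0, 0, 0], "twist": [0, 0, 0]}
  ]
}}

```text
time_s: 7.95
tcp_pos: [0.5583, -0.2441, 0.1143]
tcp_rot: [180.0, -0.0, -0.0]
contact_force: [0.2, 0.1, 4.7]
grip_width: 0.0568
grasp_force: 33.0
```

Contact at the expected height. Release and rise.

Emit:
{"op": "apply_moves", "data": {
  "targets": [
    {"hand": 0.6, "travel": [0, 0, 0], "twist": [0, 0, 0]},
    {"hand": 0.95, "travel": [0, 0, 0], "twist": [0, 0, 0]},
    {"hand": 1, "travel": [0, 0, 0], "twist": [0, 0, 0]},
    {"hand": 1, "travel": [0, 0, 0], "twist": [0, 0, 0]},
    {"hand": 1, "travel": [0, 0, -0.08], "twist": [0, 0, 0]},
    {"hand": 1, "travel": [0, 0, -0.15], "twist": [0, 0, 0]},
    {"hand": 1, "travel": [0, 0, -0.15], "twist": [0, 0, 0]},
    {"hand": 1, "travel": [0, 0, -0.15], "twist": [0, 0, 0]},
    {"hand": 1, "travel": [-0.1, 0, 0], "twist": [0, 0, 0]},
    {"hand": 1, "travel": [-0.1, 0, 0], "twist": [0, 0, 0]}
  ]
}}

```text
time_s: 9.2
tcp_pos: [0.4974, -0.2439, 0.2732]
tcp_rot: [180.0, -0.0, 0.0]
contact_force: [0.3, -0.9, -0.6]
grip_width: 0.085
grasp_force: 0.0
```

Emit:
{"op": "apply_moves", "data": {
  "targets": [
    {"hand": 1, "travel": [0, 0, 0], "twist": [0, 0, 0]},
    {"hand": 1, "travel": [0, 0, 0], "twist": [0, 0, 0]}
  ]
}}

```text
time_s: 9.45
tcp_pos: [0.4984, -0.244, 0.2731]
tcp_rot: [180.0, -0.0, 0.0]
contact_force: [0.5, 0.1, 0.2]
grip_width: 0.0852
grasp_force: 0.0
```

```bash
python3 - <<'E'
from h import *
s=snap("w3");print(s["tcp_pos"],s["tcp_rot"])
print(ext("w3",(.5585,-.2435),.05,.06),ext("w3",(.5585,-.2435),.0305,.14),ext("w3",(.4067,-.235),.039,.006))
a=cv2.imread("pics/w3.png");cv2.imwrite("pics/w3b.png",cv2.resize(a[90:410,120:520],(800,640))[:600])
E
```

```text
[ 0.49837288 -0.24396604  0.2730605 ] [ 1.79994726e+02 -2.16794886e-02  1.00995919e-02]
[269.2  95.  366.8 196. ] [280.4 109.9 356.  187.9] [280.9 238.7 341.4 295.5]
```

View pics/w3b.png

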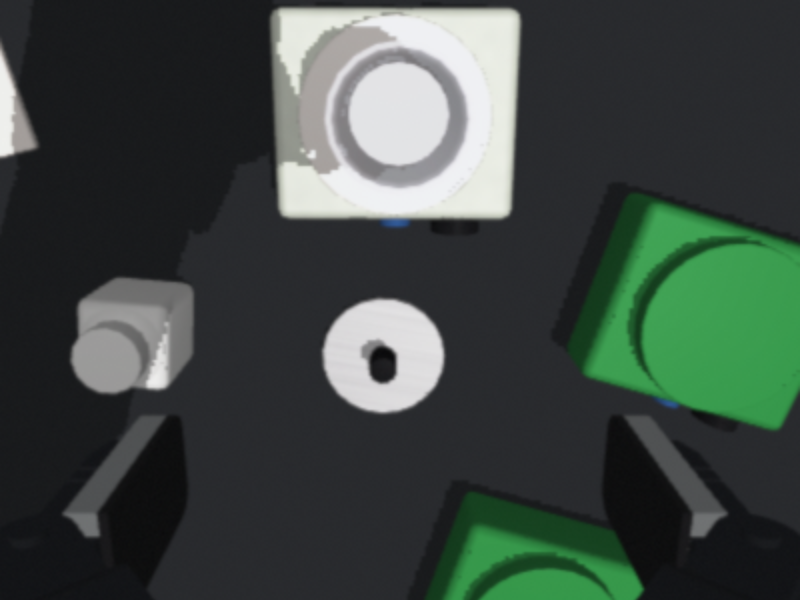

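Rim and plate are concentric within about 1 mm; the cover is at (383,356) in the crop. Next, the cover by its knob.

```bash
python3 - <<'E'
from h import *
f=lambda p,z:W("w3",(120+p[0]/2,90+p[1]/2),z).round(4)
print("knob",f((383,371),.03),"green",f((470,490),.046),f((640,530),.046),f((588,370),.046),"cap",f((108,357),.08))
go([.4057,-.2355,.03])
E
```

```text
knob [ 0.4056 -0.2358  0.03  ] green [ 0.333  -0.2898  0.046 ] [ 0.3046 -0.3979  0.046 ] [ 0.4128 -0.3568  0.046 ] cap [ 0.4336 -0.0897  0.08  ]
tcp [ 0.4986 -0.2439  0.2729] [-1.7999e+02 -1.0000e-02  3.0000e-02] travel [-0.31  -0.028  0.81 ] twistz None
```

Emit:
{"op": "apply_moves", "data": {
  "targets": [
    {"hand": 0, "travel": [-0.155, -0.014, 0], "twist": [0, 0, 0]},
    {"hand": 0, "travel": [-0.155, -0.014, 0], "twist": [0, 0, 0]},
    {"hand": 0, "travel": [0, 0, 0.12], "twist": [0, 0, 0]},
    {"hand": 0, "travel": [0, 0, 0.15], "twist": [0, 0, 0]},
    {"hand": 0, "travel": [0, 0, 0.15], "twist": [0, 0, 0]},
    {"hand": 0, "travel": [0, 0, 0.15], "twist": [0, 0, 0]},
    {"hand": 0, "travel": [0, 0, 0.12], "twist": [0, 0, 0]},
    {"hand": 0, "travel": [0, 0, 0.08], "twist": [0, 0, 0]},
    {"hand": 0, "travel": [0, 0, 0.035], "twist": [0, 0, 0]},
    {"hand": 0, "travel": [0, 0, 0], "twist": [0, 0, 0]}
  ]
}}

```text
time_s: 10.75
tcp_pos: [0.4052, -0.2353, 0.0312]
tcp_rot: [-180.0, 0.0, 0.0]
contact_force: [-0.2, -0.7, -0.7]
grip_width: 0.0431
grasp_force: 0.0
```

Emit:
{"op": "apply_moves", "data": {
  "force": 30,
  "targets": [
    {"hand": 0, "travel": [0, 0, 0], "twist": [0, 0, 0]},
    {"hand": -0.4, "travel": [0, 0, 0], "twist": [0, 0, 0]},
    {"hand": -0.8, "travel": [0, 0, 0], "twist": [0, 0, 0]},
    {"hand": -0.8, "travel": [0, 0, 0], "twist": [0, 0, 0]},
    {"hand": -0.8, "travel": [0, 0, 0], "twist": [0, 0, 0]},
    {"hand": -0.8, "travel": [0, 0, 0], "twist": [0, 0, 0]}
  ]
}}

```text
time_s: 11.5
tcp_pos: [0.405, -0.2356, 0.0314]
tcp_rot: [-180.0, 0.0, 0.0]
contact_force: [-0.4, 0.3, 0.3]
grip_width: 0.0086
grasp_force: 0.0
```

The fingers closed to 8.6 mm without force, so the knob is not held. Looking.

```bash
python3 - <<'E'
from h import *
s=snap("w4");print(s["tcp_pos"],s["grip_width"],s["grasp_force"],s["contact_force"])
sc=cv2.resize(manip.grab_frame("scene")[150:250,200:330,::-1],(390,300),interpolation=3)
sd=cv2.resize(manip.grab_frame("side")[170:270,300:430,::-1],(390,300),interpolation=3)
w=cv2.resize(cv2.imread("pics/w4.png")[240:480,160:480],(400,300))
cv2.imwrite("pics/m4.png",np.vstack([np.hstack([sc,sd]),np.hstack([w,np.zeros((300,380,3),np.uint8)])]))
E
```

```text
[ 0.40497785 -0.23560766  0.03139816] 0.008644874473952397 0.0 [-0.3562132   0.26431681  0.29005696]
```

View pics/m4.png

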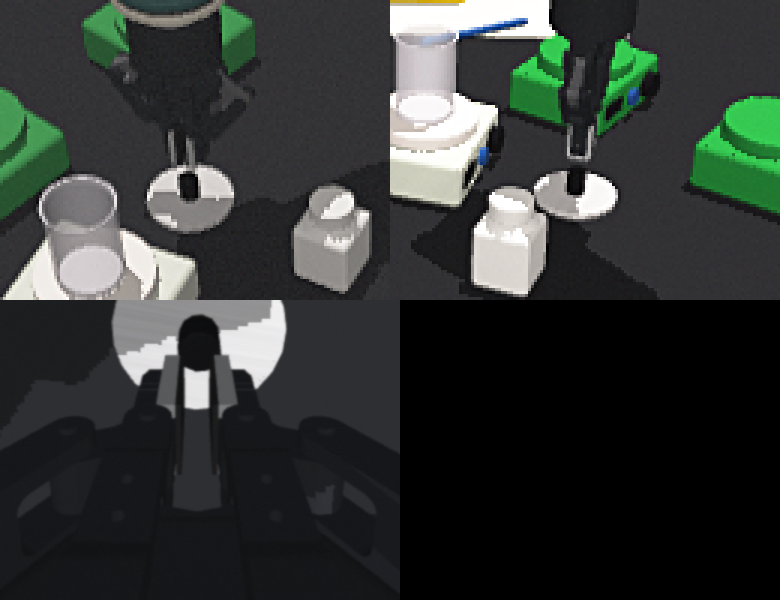

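The cover stays flat with its knob up, but the knob is ahead (+x) of the finger pads. Measuring where it is now.

```bash
python3 - <<'E'
from h import *
f=lambda p,z:W("w4",(160+p[0]/1.25,240+(p[1]-300)/1.25),z).round(4)
print("knob top centre",f((199,332),.03),"disc edges y",f((112,328),.006),f((286,328),.006))
print(P("w4",[[.4056,-.2358,.03],[.4056,-.2358,.006],[.405,-.2356,.0124],[.405+.011,-.2356+.0043,.0124],[.405-.011,-.2356+.0043,.0124],[.405+.011,-.2356+.0043,.03]]).round(0))
print(ext("w4",(.4056,-.2358),.039,.006))
E
```

```text
knob top centre [ 0.4147 -0.2354  0.03  ] disc edges y [ 0.4077 -0.1966  0.006 ] [ 0.4077 -0.2745  0.006 ]
[[320. 283.]
 [320. 266.]
 [319. 271.]
 [311. 252.]
 [312. 290.]
 [311. 263.]]
[250.1 196.8 389.2 327.9]
```

```bash
python3 - <<'E'
from h import *
for z in(.02,.03,.04,.05,.06):print(z,ray("scene",(261.3,206),z).round(4)[:2],ray("side",(363.3,222.3),z).round(4)[:2])
for z in (.0124,.03,.045,.055,.065):print(z,P("w4",[[.416,-.2313,z],[.416,-.24,z],[.405,-.2313,z]]).round(0).tolist())
E
```

```text
0.02 [ 0.3904 -0.248 ] [ 0.4111 -0.2771]
0.03 [ 0.3991 -0.2428] [ 0.408  -0.2599]
0.04 [ 0.4079 -0.2377] [ 0.4049 -0.2427]
0.05 [ 0.4166 -0.2326] [ 0.4017 -0.2255]
0.06 [ 0.4254 -0.2274] [ 0.3986 -0.2083]
0.0124 [[311.0, 252.0], [328.0, 252.0], [311.0, 271.0]]
0.03 [[311.0, 263.0], [329.0, 263.0], [311.0, 284.0]]
0.045 [[310.0, 275.0], [330.0, 275.0], [310.0, 297.0]]
0.055 [[310.0, 283.0], [330.0, 283.0], [310.0, 307.0]]
0.065 [[309.0, 294.0], [331.0, 294.0], [309.0, 319.0]]
```

The knob hasn't moved: both views put the fingertips at z≈0.042, above it, so the tips reach less far than assumed. I'll open slightly and go lower, watching force.

Emit:
{"op": "apply_moves", "data": {
  "targets": [
    {"hand": -0.25, "travel": [0, 0, 0], "twist": [0, 0, 0]},
    {"hand": -0.25, "travel": [0, 0, 0], "twist": [0, 0, 0]},
    {"hand": -0.25, "travel": [0, 0, 0], "twist": [0, 0, 0]},
    {"hand": -0.25, "travel": [0, 0, 0.02], "twist": [0, 0, 0]},
    {"hand": -0.25, "travel": [0, 0, 0.02], "twist": [0, 0, 0]},
    {"hand": -0.25, "travel": [0, 0, 0.02], "twist": [0, 0, 0]},
    {"hand": -0.25, "travel": [0, 0, 0], "twist": [0, 0, 0]},
    {"hand": -0.25, "travel": [0, 0, 0], "twist": [0, 0, 0]}
  ]
}}

```text
time_s: 12.65
tcp_pos: [0.405, -0.2355, 0.0134]
tcp_rot: [-180.0, 0.0, 0.0]
contact_force: [1.3, 0.4, 0.1]
grip_width: 0.0321
grasp_force: 0.0
```

Emit:
{"op": "apply_moves", "data": {
  "targets": [
    {"hand": -0.8, "travel": [0, 0, 0], "twist": [0, 0, 0]},
    {"hand": -0.8, "travel": [0, 0, 0], "twist": [0, 0, 0]},
    {"hand": -0.8, "travel": [0, 0, 0], "twist": [0, 0, 0]},
    {"hand": -0.8, "travel": [0, 0, 0], "twist": [0, 0, 0]}
  ]
}}

```text
time_s: 13.15
tcp_pos: [0.405, -0.2356, 0.0134]
tcp_rot: [-180.0, -0.0, 0.0]
contact_force: [0.4, 0.0, 0.1]
grip_width: 0.0084
grasp_force: 0.0
```

```bash
python3 - <<'E'
from h import *
s=snap("w5");print(s["tcp_pos"])
sc=cv2.resize(manip.grab_frame("scene")[180:230,230:297,::-1],(400,300),interpolation=3)
sd=cv2.resize(manip.grab_frame("side")[190:250,325:405,::-1],(400,300),interpolation=3)
w=cv2.resize(cv2.imread("pics/w5.png")[160:400,160:480],(400,300))
w4=cv2.resize(cv2.imread("pics/w4.png")[160:400,160:480],(400,300))
cv2.imwrite("pics/m5.png",np.vstack([np.hstack([sc,sd]),np.hstack([w,w4])]))
E
```

```text
[ 0.40499317 -0.23562006  0.0134459 ]
```

View pics/m5.png

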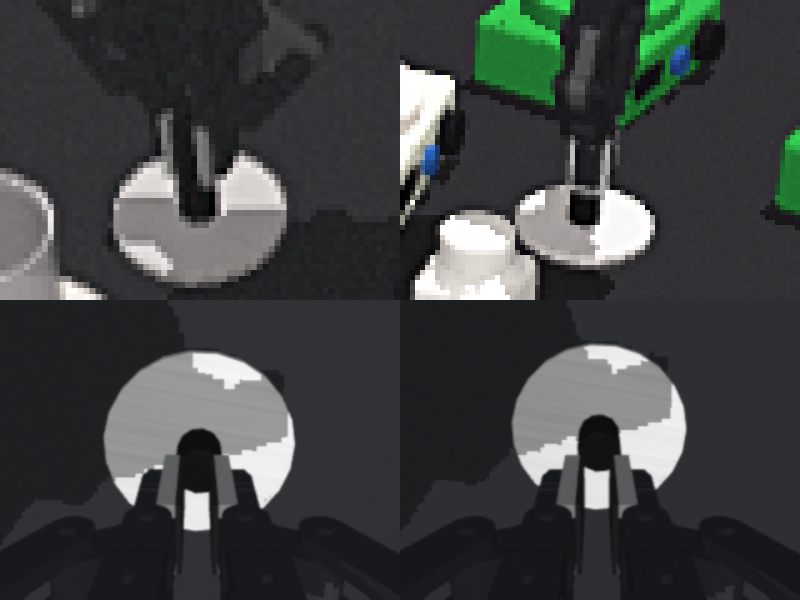

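Even at TCP z=0.0134 there is no bench contact, and the wrist view shows the tips overlapping the knob's top from above. So the tips really lie about 20 mm behind the stated TCP. Opening and descending further in small steps.

Emit:
{"op": "apply_moves", "data": {
  "targets": [
    {"hand": -0.25, "travel": [0, 0, 0], "twist": [0, 0, 0]},
    {"hand": -0.25, "travel": [0, 0, 0], "twist": [0, 0, 0]},
    {"hand": -0.25, "travel": [0, 0, 0], "twist": [0, 0, 0]},
    {"hand": -0.25, "travel": [0, 0, 0.015], "twist": [0, 0, 0]},
    {"hand": -0.25, "travel": [0, 0, 0.015], "twist": [0, 0, 0]},
    {"hand": -0.25, "travel": [0, 0, 0.01], "twist": [0, 0, 0]},
    {"hand": -0.25, "travel": [0, 0, 0], "twist": [0, 0, 0]}
  ]
}}

```text
time_s: 14.18
tcp_pos: [0.4048, -0.2355, 0.0011]
tcp_rot: [-180.0, 0.0, 0.0]
contact_force: [0.5, 0.1, 0.3]
grip_width: 0.032
grasp_force: 0.0
```

Emit:
{"op": "apply_moves", "data": {
  "targets": [
    {"hand": -0.8, "travel": [0, 0, 0], "twist": [0, 0, 0]},
    {"hand": -0.8, "travel": [0, 0, 0], "twist": [0, 0, 0]},
    {"hand": -0.8, "travel": [0, 0, 0], "twist": [0, 0, 0]},
    {"hand": -0.8, "travel": [0, 0, 0], "twist": [0, 0, 0]}
  ]
}}

```text
time_s: 14.68
tcp_pos: [0.405, -0.2356, 0.0015]
tcp_rot: [180.0, -0.0, 0.0]
contact_force: [-1.7, 0.5, 5.4]
grip_width: 0.0166
grasp_force: 29.3
```

Gripped, but shallow; regrasp 8 mm deeper.

Emit:
{"op": "apply_moves", "data": {
  "targets": [
    {"hand": -0.25, "travel": [0, 0, 0], "twist": [0, 0, 0]},
    {"hand": -0.25, "travel": [0, 0, 0], "twist": [0, 0, 0]},
    {"hand": -0.25, "travel": [0, 0, 0], "twist": [0, 0, 0]},
    {"hand": -0.25, "travel": [0, 0, 0.013], "twist": [0, 0, 0]},
    {"hand": -0.25, "travel": [0, 0, 0.013], "twist": [0, 0, 0]},
    {"hand": -0.25, "travel": [0, 0, 0], "twist": [0, 0, 0]},
    {"hand": -0.25, "travel": [0, 0, 0], "twist": [0, 0, 0]}
  ]
}}

```text
time_s: 15.55
tcp_pos: [0.405, -0.2356, -0.0064]
tcp_rot: [-180.0, 0.0, 0.0]
contact_force: [-0.3, 0.2, 0.4]
grip_width: 0.0321
grasp_force: 0.0
```

Emit:
{"op": "apply_moves", "data": {
  "targets": [
    {"hand": -0.8, "travel": [0, 0, 0], "twist": [0, 0, 0]},
    {"hand": -0.8, "travel": [0, 0, 0], "twist": [0, 0, 0]},
    {"hand": -0.8, "travel": [0, 0, 0], "twist": [0, 0, 0]},
    {"hand": -0.8, "travel": [0, 0, 0], "twist": [0, 0, 0]},
    {"hand": -0.8, "travel": [0, 0, 0], "twist": [0, 0, 0]}
  ]
}}

```text
time_s: 16.18
tcp_pos: [0.405, -0.2356, -0.0063]
tcp_rot: [180.0, -0.0, 0.0]
contact_force: [-1.2, 1.2, 6.3]
grip_width: 0.0167
grasp_force: 29.2
```

Emit:
{"op": "apply_moves", "data": {
  "targets": [
    {"hand": -0.8, "travel": [0, 0, -0.055], "twist": [0, 0, 0]},
    {"hand": -0.8, "travel": [0, 0, -0.15], "twist": [0, 0, 0]},
    {"hand": -0.8, "travel": [0, 0, -0.15], "twist": [0, 0, 0]},
    {"hand": -0.8, "travel": [0, 0, -0.15], "twist": [0, 0, 0]},
    {"hand": -0.8, "travel": [0, 0, -0.1], "twist": [0, 0, 0]},
    {"hand": -0.8, "travel": [0.12, 0.01, 0], "twist": [0, 0, 0]},
    {"hand": -0.8, "travel": [0.12, 0.01, 0], "twist": [0, 0, 0]},
    {"hand": -0.8, "travel": [0.12, 0.009, 0], "twist": [0, 0, 0]},
    {"hand": -0.8, "travel": [0.1, 0, 0], "twist": [0, 0, 0]},
    {"hand": -0.8, "travel": [0.049, 0, 0], "twist": [0, 0, 0]}
  ]
}}

```text
time_s: 17.42
tcp_pos: [0.5587, -0.2438, 0.1757]
tcp_rot: [-180.0, -0.0, 0.1]
contact_force: [-0.1, -0.1, -0.9]
grip_width: 0.0171
grasp_force: 29.4
```

Emit:
{"op": "apply_moves", "data": {
  "targets": [
    {"hand": -0.8, "travel": [0, 0, 0], "twist": [0, 0, 0]},
    {"hand": -0.8, "travel": [0, 0, 0], "twist": [0, 0, 0]},
    {"hand": -0.8, "travel": [0, 0, 0], "twist": [0, 0, 0]}
  ]
}}

```text
time_s: 17.8
tcp_pos: [0.5569, -0.2446, 0.1754]
tcp_rot: [180.0, 0.0, -0.0]
contact_force: [-0.2, 0.1, -0.6]
grip_width: 0.0165
grasp_force: 29.4
```

```bash
python3 - <<'E'
from h import *
s=snap("w6");go([.5577,-.2442,.1337]);print(s["grip_width"],s["contact_force"])
print("cover pred",ext("w6",(s["tcp_pos"][0]+.0006,s["tcp_pos"][1]),.039,s["tcp_pos"][2]+.0123))
sc=cv2.resize(manip.grab_frame("scene")[150:300,170:320,::-1],(400,400),interpolation=3)
w=cv2.resize(cv2.imread("pics/w6.png")[120:440,160:480],(400,400))
cv2.imwrite("pics/m6.png",np.hstack([sc,w]))
E
```

```text
tcp [ 0.5571 -0.2446  0.1754] [ 1.7998e+02  0.0000e+00 -2.0000e-02] travel [ 0.002 -0.001  0.139] twistz None
0.016496943643575363 [-0.21742183  0.08808519 -0.64751354]
cover pred [234.5 211.2 404.9 367.8]
```

View pics/m6.png

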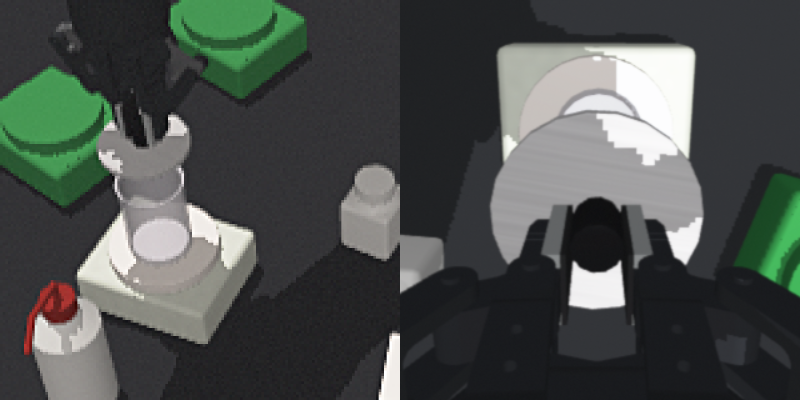

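The cover hangs level over the beaker, within about 1 mm of centred. Lowering.

Emit:
{"op": "apply_moves", "data": {
  "targets": [
    {"hand": -0.8, "travel": [0, 0, 0.05], "twist": [0, 0, 0]},
    {"hand": -0.8, "travel": [0, 0, 0.04], "twist": [0, 0, 0]},
    {"hand": -0.8, "travel": [0, 0, 0.025], "twist": [0, 0, 0]},
    {"hand": -0.8, "travel": [0, 0, 0.01], "twist": [0, 0, 0]},
    {"hand": -0.8, "travel": [0, 0, 0.006], "twist": [0, 0, 0]},
    {"hand": -0.8, "travel": [0, 0, 0], "twist": [0, 0, 0]},
    {"hand": -0.8, "travel": [0, 0, 0], "twist": [0, 0, 0]}
  ]
}}

```text
time_s: 18.77
tcp_pos: [0.5578, -0.2443, 0.1361]
tcp_rot: [180.0, -0.0, 0.0]
contact_force: [-0.2, -1.4, -0.2]
grip_width: 0.0167
grasp_force: 29.4
```

Emit:
{"op": "apply_moves", "data": {
  "targets": [
    {"hand": -0.8, "travel": [0, 0, 0.004], "twist": [0, 0, 0]},
    {"hand": -0.8, "travel": [0, 0, 0.003], "twist": [0, 0, 0]},
    {"hand": -0.8, "travel": [0, 0, 0.002], "twist": [0, 0, 0]},
    {"hand": -0.8, "travel": [0, 0, 0], "twist": [0, 0, 0]},
    {"hand": -0.8, "travel": [0, 0, 0], "twist": [0, 0, 0]}
  ]
}}

```text
time_s: 19.4
tcp_pos: [0.558, -0.2444, 0.1338]
tcp_rot: [180.0, -0.0, 0.0]
contact_force: [-2.5, 0.9, 9.1]
grip_width: 0.0165
grasp_force: 30.3
```

Contact at the expected height. Release just enough, rise, and back up for a look.

Emit:
{"op": "apply_moves", "data": {
  "targets": [
    {"hand": -0.5, "travel": [0, 0, 0], "twist": [0, 0, 0]},
    {"hand": -0.3, "travel": [0, 0, 0], "twist": [0, 0, 0]},
    {"hand": -0.1, "travel": [0, 0, 0], "twist": [0, 0, 0]},
    {"hand": -0.1, "travel": [0, 0, -0.05], "twist": [0, 0, 0]},
    {"hand": -0.1, "travel": [0, 0, -0.12], "twist": [0, 0, 0]},
    {"hand": 0, "travel": [0, 0, -0.15], "twist": [0, 0, 0]},
    {"hand": 1, "travel": [0, 0, -0.15], "twist": [0, 0, 0]},
    {"hand": 1, "travel": [-0.1, -0.12, 0], "twist": [0, 0, 0]},
    {"hand": 1, "travel": [-0.1, -0.12, 0], "twist": [0, 0, 0]},
    {"hand": 1, "travel": [-0.08, -0.12, 0], "twist": [0, 0, 0]}
  ]
}}

```text
time_s: 20.65
tcp_pos: [0.4727, -0.1352, 0.2751]
tcp_rot: [180.0, -0.0, 0.0]
contact_force: [-0.1, 0.2, 0.8]
grip_width: 0.0854
grasp_force: 0.0
```

Emit:
{"op": "apply_moves", "data": {
  "targets": [
    {"hand": 1, "travel": [0, 0, 0], "twist": [0, 0, 0]},
    {"hand": 1, "travel": [0, 0, 0], "twist": [0, 0, 0]},
    {"hand": 1, "travel": [0, 0, 0], "twist": [0, 0, 0]}
  ]
}}

```text
time_s: 21.02
tcp_pos: [0.474, -0.1369, 0.2742]
tcp_rot: [-180.0, -0.0, -0.0]
contact_force: [1.2, -1.2, -0.0]
grip_width: 0.0852
grasp_force: 0.0
```

```bash
python3 - <<'E'
from h import *
s=snap("w7");print(s["tcp_pos"],s["tcp_rot"])
print("plate",ext("w7",(.558,-.2438),.05,.06),"cover",ext("w7",(.558,-.2444),.039,.146))
print(W("w7",(0,0),0),P("w7",[[.433,-.089,.08]]))
sc=cv2.resize(manip.grab_frame("scene")[170:320,170:320,::-1],(320,320),interpolation=3)
w=cv2.imread("pics/w7.png")[20:340,160:640]
cv2.imwrite("pics/m7.png",np.hstack([sc,w]))
E
```

```text
[ 0.47402154 -0.13694479  0.27424693] [-1.79986623e+02 -4.21245235e-03 -4.16322873e-02]
plate [374.8  68.6 474.4 173.1] cover [407.   63.2 508.4 169.6]
[0.68557745 0.20476472 0.        ] [[272.91150234 247.0479354 ]]
```

View pics/m7.png

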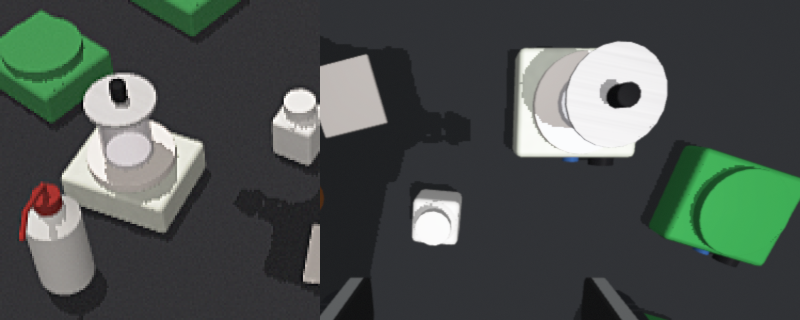

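Cover matches its predicted outline within 1 px, seated on the beaker; the bottle cap at (273,247) full-frame matches (0.433,−0.089). Next the bottle (yaw ≈ −5.6°).

Emit:
{"op": "apply_moves", "data": {
  "targets": [
    {"hand": 1, "travel": [-0.069, -0.08, 0], "twist": [0, 0, 0]},
    {"hand": 1, "travel": [-0.068, -0.08, 0], "twist": [0, 0, 0]},
    {"hand": 1, "travel": [0, 0, 0.12], "twist": [0, 0, 0.062]},
    {"hand": 1, "travel": [0, 0, 0.15], "twist": [0, 0, 0]},
    {"hand": 1, "travel": [0, 0, 0.15], "twist": [0, 0, 0]},
    {"hand": 1, "travel": [0, 0, 0.12], "twist": [0, 0, 0]},
    {"hand": 1, "travel": [0, 0, 0.12], "twist": [0, 0, 0]},
    {"hand": 1, "travel": [0, 0, 0.12], "twist": [0, 0, 0]},
    {"hand": 1, "travel": [0, 0, 0.09], "twist": [0, 0, 0]},
    {"hand": 1, "travel": [0, 0, 0.05], "twist": [0, 0, 0]}
  ]
}}

```text
time_s: 22.38
tcp_pos: [0.4322, -0.0882, -0.0033]
tcp_rot: [-180.0, 0.1, -5.6]
contact_force: [-0.3, -0.3, -0.2]
grip_width: 0.0854
grasp_force: 0.0
```

Emit:
{"op": "apply_moves", "data": {
  "force": 35,
  "targets": [
    {"hand": 1, "travel": [0, 0, 0], "twist": [0, 0, 0]},
    {"hand": 1, "travel": [0, 0, 0], "twist": [0, 0, 0]},
    {"hand": 0.5, "travel": [0, 0, 0], "twist": [0, 0, 0]},
    {"hand": 0, "travel": [0, 0, 0], "twist": [0, 0, 0]},
    {"hand": 0, "travel": [0, 0, 0], "twist": [0, 0, 0]},
    {"hand": 0, "travel": [0, 0, 0], "twist": [0, 0, 0]},
    {"hand": 0, "travel": [0, 0, 0], "twist": [0, 0, 0]}
  ]
}}

```text
time_s: 23.25
tcp_pos: [0.4329, -0.0885, -0.0013]
tcp_rot: [180.0, -0.0, -5.6]
contact_force: [-2.8, -0.0, 12.1]
grip_width: 0.0519
grasp_force: 34.9
```

Emit:
{"op": "apply_moves", "data": {
  "targets": [
    {"hand": 0, "travel": [0, 0, -0.1], "twist": [0, 0, 0]},
    {"hand": 0, "travel": [0, 0, -0.15], "twist": [0, 0, 0]},
    {"hand": 0, "travel": [0, 0, -0.15], "twist": [0, 0, 0]},
    {"hand": 0, "travel": [0, -0.12, 0], "twist": [0, 0, 0]},
    {"hand": 0, "travel": [0, -0.16, 0], "twist": [0, 0, 0]},
    {"hand": 0, "travel": [0, -0.16, 0], "twist": [0, 0, 0]},
    {"hand": 0, "travel": [0, -0.16, 0], "twist": [0, 0, 0]},
    {"hand": 0, "travel": [0, -0.16, 0], "twist": [0, 0, 0]},
    {"hand": 0, "travel": [-0.01, -0.16, 0], "twist": [0, 0, 0]},
    {"hand": 0, "travel": [-0.008, -0.13, 0], "twist": [0, 0, 0]}
  ]
}}

```text
time_s: 24.5
tcp_pos: [0.4575, 0.2276, 0.1183]
tcp_rot: [-180.0, -0.0, -5.5]
contact_force: [0.2, -0.3, -0.9]
grip_width: 0.0513
grasp_force: 38.5
```

Emit:
{"op": "apply_moves", "data": {
  "targets": [
    {"hand": 0, "travel": [0, -0.107, 0], "twist": [0, 0, 0]},
    {"hand": 0, "travel": [0, 0, 0], "twist": [0, 0, -0.089]},
    {"hand": 0, "travel": [0, 0, 0], "twist": [0, 0, 0]},
    {"hand": 0, "travel": [0, 0, 0], "twist": [0, 0, 0]},
    {"hand": 0, "travel": [0, 0, 0], "twist": [0, 0, 0]}
  ]
}}

```text
time_s: 25.12
tcp_pos: [0.461, 0.2572, 0.1182]
tcp_rot: [180.0, -0.0, 2.3]
contact_force: [0.2, 0.2, -0.9]
grip_width: 0.0518
grasp_force: 38.4
```

```bash
python3 - <<'E'
from h import *
s=snap("w8");go([.4615,.2574,.0055],2.4);print(s["grip_width"],s["contact_force"])
t=s["tcp_pos"];a=np.radians(2.4);u=np.array([np.cos(a),np.sin(a)]);v=np.array([-u[1],u[0]]);c=np.array([.4615,.2574])
print("tile pred",P("w8",[[*(c+.038*(i*u+j*v)),.006] for i,j in((1,1),(1,-1),(-1,-1),(-1,1))]).round(0).tolist())
c=t[:2];print("body top pred",P("w8",[[*(c+.026*(i*u+j*v)),t[2]+.0593] for i,j in((1,1),(1,-1),(-1,-1),(-1,1))]).round(0).tolist())
cv2.imwrite("pics/w8b.png",cv2.resize(cv2.imread("pics/w8.png")[100:400,120:520],(800,600)))
E
```

```text
tcp [0.461  0.2573 0.1182] [ 1.7999e+02 -1.0000e-02  2.3300e+00] travel [ 0.002 -0.     0.376] twistz -0.0008
0.0517685611013336 [ 0.20960195  0.16037488 -0.91070865]
tile pred [[269.0, 180.0], [368.0, 180.0], [364.0, 273.0], [273.0, 273.0]]
body top pred [[237.0, 285.0], [404.0, 285.0], [394.0, 421.0], [247.0, 421.0]]
```

View pics/w8b.png

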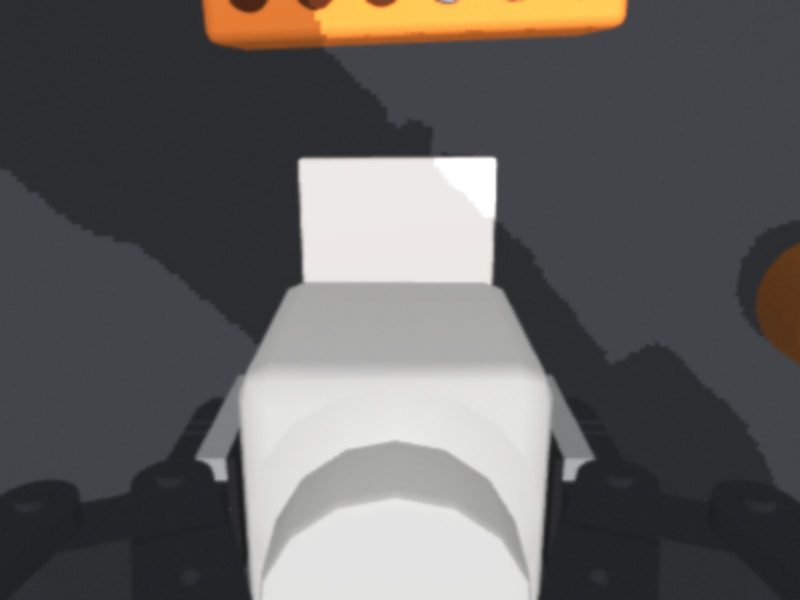

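Tile corners at (269,178) and (368,178) and the bottle's body edge agree with prediction within 2 px. Shift 1 mm ahead and lower.

Emit:
{"op": "apply_moves", "data": {
  "targets": [
    {"hand": 0, "travel": [0.004, 0, 0.08], "twist": [0, 0, 0]},
    {"hand": 0, "travel": [0, 0, 0.1], "twist": [0, 0, 0]},
    {"hand": 0, "travel": [0, 0, 0.09], "twist": [0, 0, 0]},
    {"hand": 0, "travel": [0, 0, 0.06], "twist": [0, 0, 0]},
    {"hand": 0, "travel": [0, 0, 0.03], "twist": [0, 0, 0]},
    {"hand": 0, "travel": [0, 0, 0.008], "twist": [0, 0, 0]},
    {"hand": 0, "travel": [0, 0, 0.004], "twist": [0, 0, 0]},
    {"hand": 0, "travel": [0, 0, 0], "twist": [0, 0, 0]},
    {"hand": 0, "travel": [0, 0, 0], "twist": [0, 0, 0]}
  ]
}}

```text
time_s: 26.3
tcp_pos: [0.4624, 0.2578, 0.0069]
tcp_rot: [-180.0, -0.0, 2.4]
contact_force: [-1.0, -0.3, -1.0]
grip_width: 0.0517
grasp_force: 38.5
```

Emit:
{"op": "apply_moves", "data": {
  "targets": [
    {"hand": 0, "travel": [0, 0, 0.003], "twist": [0, 0, 0]},
    {"hand": 0, "travel": [0, 0, 0.003], "twist": [0, 0, 0]},
    {"hand": 0, "travel": [0, 0, 0], "twist": [0, 0, 0]},
    {"hand": 0, "travel": [0, 0, 0], "twist": [0, 0, 0]}
  ]
}}

```text
time_s: 26.8
tcp_pos: [0.4621, 0.2577, 0.0048]
tcp_rot: [-180.0, 0.0, 2.4]
contact_force: [-0.9, -0.6, 3.0]
grip_width: 0.0517
grasp_force: 38.7
```

Emit:
{"op": "apply_moves", "data": {
  "targets": [
    {"hand": 0.5, "travel": [0, 0, 0], "twist": [0, 0, 0]},
    {"hand": 1, "travel": [0, 0, 0], "twist": [0, 0, 0]},
    {"hand": 1, "travel": [0, 0, 0], "twist": [0, 0, 0]},
    {"hand": 1, "travel": [0, 0, -0.05], "twist": [0, 0, 0]},
    {"hand": 1, "travel": [0, 0, -0.15], "twist": [0, 0, 0]},
    {"hand": 1, "travel": [0, 0, -0.16], "twist": [0, 0, 0]},
    {"hand": 1, "travel": [0, 0, -0.16], "twist": [0, 0, 0]},
    {"hand": 1, "travel": [0, 0, -0.16], "twist": [0, 0, 0]},
    {"hand": 1, "travel": [0, 0.16, -0.1], "twist": [0, 0, 0]},
    {"hand": 1, "travel": [0, 0.16, 0], "twist": [0, 0, 0]}
  ]
}}

```text
time_s: 28.05
tcp_pos: [0.4667, 0.1615, 0.2417]
tcp_rot: [-180.0, -0.2, 2.5]
contact_force: [0.8, -1.6, -1.2]
grip_width: 0.0855
grasp_force: 0.0
```

Emit:
{"op": "apply_moves", "data": {
  "targets": [
    {"hand": 1, "travel": [0, 0.13, 0], "twist": [0, 0, 0.027]},
    {"hand": 1, "travel": [0, 0, 0], "twist": [0, 0, 0]},
    {"hand": 1, "travel": [0, 0, 0], "twist": [0, 0, 0]}
  ]
}}

```text
time_s: 28.42
tcp_pos: [0.4677, 0.1235, 0.2394]
tcp_rot: [-180.0, -0.0, 0.1]
contact_force: [-0.3, 0.5, 0.0]
grip_width: 0.0856
grasp_force: 0.0
```

```bash
python3 - <<'E'
from h import *
s=snap("w9");np.set_printoptions(precision=4,suppress=True)
hsv=cv2.cvtColor(cv2.imread("pics/w9.png"),cv2.COLOR_BGR2HSV)
m=((hsv[...,1]<60)&(hsv[...,2]>110)).astype(np.uint8)
n,l,st,ce=cv2.connectedComponentsWithStats(m)
for i in range(1,n):
    if st[i,4]>300: print(st[i],ce[i],"jar",W("w9",st[i,:2]+(st[i,2:4]-1)/2,.048),"tile",W("w9",ce[i],.006))
print("jar pred",ext("w9",(.451,.083),.025,.048))
print("tb pred",ext("w9",(.566,.016),.0527,.006),P("w9",[[.566,.016,.006]]))
print("bottle pred",ext("w9",(.462,.2576),.019,.086))
go([.451,.083,-.013],0)
E
```

```text
[ 593   57   47  118 4077] [621.1199 122.7523] jar [ 0.558  -0.1564  0.048 ] tile [ 0.5532 -0.1971  0.006 ]
[ 378   61   85   93 5872] [420.936  107.3391] jar [0.5652 0.0287 0.048 ] tile [0.5682 0.0163 0.006 ]
[ 149  171   89   74 5577] [193.5467 208.1671] jar [0.4694 0.2505 0.048 ] tile [0.4605 0.265  0.006 ]
[ 334  201   49   49 1904] [357.6229 225.4653] jar [0.4515 0.0829 0.048 ] tile [0.4407 0.0784 0.006 ]
[152 298  50  61 822] [174.7287 327.4197] jar [0.3325 0.2821 0.048 ] tile [0.3089 0.303  0.006 ]
[433 298  51  61 836] [459.4019 327.5981] jar [ 0.3332 -0.0329  0.048 ] tile [ 0.3094 -0.0534  0.006 ]
jar pred [333.5 201.3 382.3 248.7]
tb pred [370.8  54.  471.6 160.9] [[421.0052 109.5759]]
bottle pred [151.  202.8 192.8 243.3]
tcp [0.4677 0.1239 0.2392] [-179.98   -0.02    0.1 ] travel [-0.056  0.136  0.841] twistz 0.0011
```

View pics/w9.png

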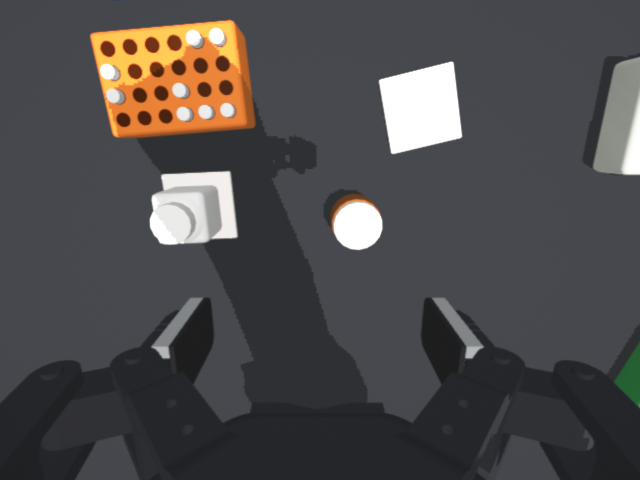

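Bottle stands on its tile (cap 151–191 as predicted); jar at (0.4513,0.083); tile_between at about (0.567,0.016). Taking the jar.

Emit:
{"op": "apply_moves", "data": {
  "targets": [
    {"hand": 1, "travel": [-0.055, 0.136, 0], "twist": [0, 0, 0]},
    {"hand": 1, "travel": [0, 0, 0.11], "twist": [0, 0, 0]},
    {"hand": 1, "travel": [0, 0, 0.15], "twist": [0, 0, 0]},
    {"hand": 1, "travel": [0, 0, 0.15], "twist": [0, 0, 0]},
    {"hand": 1, "travel": [0, 0, 0.15], "twist": [0, 0, 0]},
    {"hand": 1, "travel": [0, 0, 0.12], "twist": [0, 0, 0]},
    {"hand": 1, "travel": [0, 0, 0.08], "twist": [0, 0, 0]},
    {"hand": 1, "travel": [0, 0, 0.05], "twist": [0, 0, 0]},
    {"hand": 1, "travel": [0, 0, 0.03], "twist": [0, 0, 0]},
    {"hand": 1, "travel": [0, 0, 0], "twist": [0, 0, 0]}
  ]
}}

```text
time_s: 29.72
tcp_pos: [0.4514, 0.0824, -0.0132]
tcp_rot: [-180.0, 0.0, 0.0]
contact_force: [0.5, -0.4, -0.3]
grip_width: 0.0856
grasp_force: 0.0
```

Emit:
{"op": "apply_moves", "data": {
  "targets": [
    {"hand": 1, "travel": [0, 0, 0], "twist": [0, 0, 0]},
    {"hand": 0.5, "travel": [0, 0, 0], "twist": [0, 0, 0]},
    {"hand": 0, "travel": [0, 0, 0], "twist": [0, 0, 0]},
    {"hand": 0, "travel": [0, 0, 0], "twist": [0, 0, 0]},
    {"hand": 0, "travel": [0, 0, 0], "twist": [0, 0, 0]},
    {"hand": 0, "travel": [0, 0, 0], "twist": [0, 0, 0]}
  ]
}}

```text
time_s: 30.48
tcp_pos: [0.4516, 0.082, -0.0128]
tcp_rot: [180.0, -0.0, -0.0]
contact_force: [-3.0, -1.0, 11.2]
grip_width: 0.0532
grasp_force: 34.6
```

Emit:
{"op": "apply_moves", "data": {
  "targets": [
    {"hand": 0, "travel": [0, 0, -0.08], "twist": [0, 0, 0]},
    {"hand": 0, "travel": [0, 0, -0.13], "twist": [0, 0, 0]},
    {"hand": 0, "travel": [0, 0, -0.13], "twist": [0, 0, 0]},
    {"hand": 0, "travel": [0.1, 0.06, 0], "twist": [0, 0, 0]},
    {"hand": 0, "travel": [0.12, 0.07, 0], "twist": [0, 0, 0]},
    {"hand": 0, "travel": [0.1, 0.06, 0], "twist": [0, 0, 0]},
    {"hand": 0, "travel": [0.065, 0.029, 0], "twist": [0, 0, 0]},
    {"hand": 0, "travel": [0, 0, 0], "twist": [0, 0, 0]},
    {"hand": 0, "travel": [0, 0, 0], "twist": [0, 0, 0]},
    {"hand": 0, "travel": [0, 0, 0], "twist": [0, 0, 0]}
  ]
}}

```text
time_s: 31.72
tcp_pos: [0.5663, 0.0168, 0.0888]
tcp_rot: [180.0, 0.0, 0.0]
contact_force: [0.1, 0.8, -1.4]
grip_width: 0.0527
grasp_force: 37.8
```

```bash
python3 - <<'E'
from h import *
s=snap("w10");go([.567,.0163,-.0068]);t=s["tcp_pos"]
hsv=cv2.cvtColor(cv2.imread("pics/w10.png"),cv2.COLOR_BGR2HSV)
m=((hsv[...,1]<60)&(hsv[...,2]>110)).astype(np.uint8)
n,l,st,ce=cv2.connectedComponentsWithStats(m)
for i in range(1,n):
    if st[i,4]>300: print(st[i])
print("cap pred",ext("w10",t[:2],.025,t[2]+.0608))
a=np.radians(12.8);r=.038*2**.5
print("tile pred",P("w10",[[.567+r*np.cos(a+k),.0163+r*np.sin(a+k),.006] for k in np.pi/4+np.arange(4)*np.pi/2]).round(0).tolist())
E
```

```text
tcp [0.5664 0.0167 0.0889] [1.7999e+02 1.0000e-02 4.0000e-02] travel [0.002 0.001 0.319] twistz None
[ 255  174  128  105 7863]
[ 574  175   66  172 8663]
[  242   282   151   128 15421]
[216 288  33  53 650]
[387 288  33  53 662]
[   0  317   75  121 6278]
cap pred [244.2 289.5 397.2 422.2]
tile pred [[254.0, 198.0], [281.0, 296.0], [381.0, 275.0], [362.0, 174.0]]
```

Emit:
{"op": "apply_moves", "data": {
  "targets": [
    {"hand": 0, "travel": [-0.002, 0.004, 0.06], "twist": [0, 0, 0]},
    {"hand": 0, "travel": [0, 0, 0.1], "twist": [0, 0, 0]},
    {"hand": 0, "travel": [0, 0, 0.08], "twist": [0, 0, 0]},
    {"hand": 0, "travel": [0, 0, 0.045], "twist": [0, 0, 0]},
    {"hand": 0, "travel": [0, 0, 0.015], "twist": [0, 0, 0]},
    {"hand": 0, "travel": [0, 0, 0.008], "twist": [0, 0, 0]},
    {"hand": 0, "travel": [0, 0, 0.004], "twist": [0, 0, 0]},
    {"hand": 0, "travel": [0, 0, 0], "twist": [0, 0, 0]},
    {"hand": 0, "travel": [0, 0, 0], "twist": [0, 0, 0]}
  ]
}}

```text
time_s: 32.9
tcp_pos: [0.5664, 0.0151, -0.0046]
tcp_rot: [180.0, -0.0, 0.0]
contact_force: [0.2, -0.9, -0.9]
grip_width: 0.0533
grasp_force: 37.8
```

Emit:
{"op": "apply_moves", "data": {
  "targets": [
    {"hand": 0, "travel": [0, 0, 0.003], "twist": [0, 0, 0]},
    {"hand": 0, "travel": [0, 0, 0.003], "twist": [0, 0, 0]},
    {"hand": 0, "travel": [0, 0, 0], "twist": [0, 0, 0]},
    {"hand": 0, "travel": [0, 0, 0], "twist": [0, 0, 0]}
  ]
}}

```text
time_s: 33.4
tcp_pos: [0.5663, 0.0152, -0.0066]
tcp_rot: [-180.0, 0.0, 0.0]
contact_force: [-0.7, -0.6, 2.0]
grip_width: 0.0533
grasp_force: 38.0
```

Contact. Release, rise, and check from above.

Emit:
{"op": "apply_moves", "data": {
  "targets": [
    {"hand": 0.5, "travel": [0, 0, 0], "twist": [0, 0, 0]},
    {"hand": 1, "travel": [0, 0, 0], "twist": [0, 0, 0]},
    {"hand": 1, "travel": [0, 0, 0], "twist": [0, 0, 0]},
    {"hand": 1, "travel": [0, 0, -0.05], "twist": [0, 0, 0]},
    {"hand": 1, "travel": [0, 0, -0.15], "twist": [0, 0, 0]},
    {"hand": 1, "travel": [0, 0, -0.16], "twist": [0, 0, 0]},
    {"hand": 1, "travel": [0, 0, -0.16], "twist": [0, 0, 0]},
    {"hand": 1, "travel": [0, 0, -0.16], "twist": [0, 0, 0]},
    {"hand": 1, "travel": [0, 0, -0.16], "twist": [0, 0, 0]},
    {"hand": 1, "travel": [-0.16, 0, -0.1], "twist": [0, 0, 0]}
  ]
}}

```text
time_s: 34.65
tcp_pos: [0.5192, 0.0157, 0.2781]
tcp_rot: [-179.9, -0.2, 0.0]
contact_force: [-1.1, -0.4, 0.2]
grip_width: 0.0858
grasp_force: 0.0
```

Emit:
{"op": "apply_moves", "data": {
  "targets": [
    {"hand": 1, "travel": [-0.08, 0, 0], "twist": [0, 0, 0]},
    {"hand": 1, "travel": [0, 0, 0], "twist": [0, 0, 0]},
    {"hand": 1, "travel": [0, 0, 0], "twist": [0, 0, 0]}
  ]
}}

```text
time_s: 35.02
tcp_pos: [0.4946, 0.0151, 0.2758]
tcp_rot: [180.0, -0.0, -0.0]
contact_force: [0.8, -0.3, 0.4]
grip_width: 0.0853
grasp_force: 0.0
```

```bash
python3 - <<'E'
from h import *
s=snap("w11");print(s["tcp_pos"],s["time_s"])
print("jar",ext("w11",(.567,.0158),.025,.054),"cover",ext("w11",(.558,-.2444),.039,.146),"cap",ext("w11",(.462,.2576),.019,.086))
w=cv2.imread("pics/w11.png")[0:300]
z=cv2.resize(cv2.imread("pics/w11.png")[60:185,240:390],(360,300),interpolation=3)
sd=cv2.resize(manip.grab_frame("side")[150:390,110:430,::-1],(400,300))
cv2.imwrite("pics/m11.png",np.vstack([np.hstack([z,sd]),cv2.resize(w,(760,300))]) if 0 else np.vstack([np.hstack([z,sd]),cv2.copyMakeBorder(w,0,0,0,120,0)]))
E
```

```text
[0.49458796 0.01512453 0.27580374] 35.025
jar [293.7 109.4 341.9 159.6] cover [594.8  93.5 696.3 195. ] cap [ 65.4 222.6 102.7 257.8]
```

View pics/m11.png

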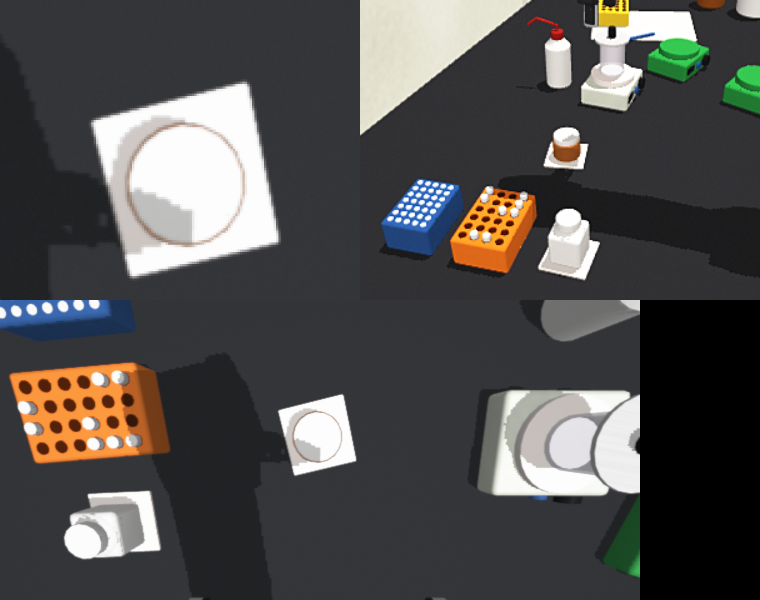

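The jar is centred on its tile, the bottle stands on the front tile, and the covered beaker is on the stirrer. The bystanders are still in place and the gripper is clear.

```bash
python3 -c "
from station import manip
print(manip.close_job())"
```

```text
the job is handed in; nothing more can be done
None
```

I've handed in the job at about 35 s: the beaker is on the stirrer with its cover on, and the bottle and jar are on their tiles. In the last camera checks everything was centred to within about 2 mm, nothing had tipped, and the tip box and wash bottle were untouched.

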